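Put the optics away after the interference class

ROBOT

A 6-joint arm with a two-finger parallel gripper is mounted at the origin on the work surface. World frame = base frame: x ahead of the robot, y to its left, z up, the work surface at z = 0. Lengths are in mm, angles in rad, forces in N, time in s.
With the tool pointing down it reaches from about 350 to 775 mm from the base axis. Payload 7.3 kg.
Tool frame: the origin (TCP) lies on the front face of the gripper's body, between the roots of the fingers; the fingertips stand 66 mm ahead of it and the grasp point (between the pads) lies 47 mm ahead of it (bot.tip_extent is the distance from the TCP to the fingertips, in mm); z points along the fingers, y is the line along which they close (so a half turn about z gives the same grasp; the last joint's range is limited). The gripper opens to 92 mm and grips with 3 to 60 N. Pads are 19 mm wide; open, the fingers measure 130 mm over their backs; the gripper's body (75 mm by 190 mm) begins 47 mm behind the grasp point.
Start: joints at [-1.38, 0.342, 1.524, -0, 1.275, -0.146], TCP at [173.518, -495.51, 292.241] pointing down, gripper open.
Joint ranges: [-2.53, 2.53], [-0.77, 2.02], [0.04, 2.7], [-1, 4.14], [0.28, 2.66], [-3.11, 3.11]. Speed limits (rad/s): [2.57, 2.57, 3.14, 3.14, 3.14, 3.14].

INTERFACE

Orientations are given as [roll, pitch, yaw] about the fixed x, y, z axes, in that order (R = Rz(yaw) Ry(pitch) Rx(roll)).
In Python, from plant import readout, viewer, order, bot gives the robot as it stands.
- The arm moves only by the shell command python3 -m creep 'ROWS'. ROWS is text: rows parted by semicolons, each of 7 numbers parted by spaces: the shift along the world's x, y, z in m, then the turn, a rotation vector about the world's x, y, z in rad, then the opening in per cent of the stroke, from 0 (shut) to 100 (fully open). A call has 1 to 8 rows; each row shifts and turns the commanded pose from where the row before left it; what a row does not reach is not made up. A row lasts 1/12 s, in which the tool goes at most 41.7 mm and 7.16 degrees, less where a joint would pass 70% of its speed; a pose out of reach is approached as far as the arm can. A call is refused whole if a number of a shift passes 0.0417 or a number of a turn 0.125, either way. A call with a gripper value outside its range is refused whole. The fingers move at their own pace and stop on an object; the grip force is fixed at half the most. Time passes only in rows, so rows that do not move let the fingers close. It gives the time, the measured TCP pose, the force, the opening and the grip force at its end, in the units of the state.
- readout.get_obs(): the state, without advancing time (a new reading comes with each control period).
- viewer.capture(name): name is "side" or "top"; returns the picture (480x640x3 uint8, red, green, blue); there is no depth.
- viewer.camera_info(name): a dict with "fx", "fy", "cx", "cy" (pixels), "D" ([k1, k2, p1, p2, k3] as OpenCV has them; the pictures are not rectified), "origin" and "rotation" of the camera in the world. Camera axes: x right, y up, looking along -z (the intrinsics and any distortion apply to the point x, -y, -z); pixel columns grow to the right and rows downward; lengths in mm; the calibration is good to about 2 mm. A picture is of the moment at which its call begins. camera_info takes no time and is no camera call.
- order.close_job(): hands the job in; it is judged then, once.
The state is a dict: "time": time; "joint_positions": joint angles; "dq": joint speeds; "tau": joint torques, N m; "tool_pos": TCP position; "tcp_rot": TCP orientation; "contact_force": force on the tool from outside, world axes, zero at the start; "moment": the same for the moment, N m; "grip_width": finger opening in mm; "finger_force": force on a finger pad.
Only numpy, scipy, OpenCV 4.12 (cv2) and the standard library are available. Lean on these libraries where they do the work, as an engineer would, in place of code of your own. Each camera call takes 0.05 s, during which the arm holds its last target. There are 200 camera calls.

TASK

Put the four loose optics away, each seated flat in the bottom of its own open storage case: the red-banded and blue-banded objectives upright, nose up, in the canisters with rings of the same colour, the round Newton's-rings cell in the case with the round recess, and the framed grating in the case with the oblong recess. They are precision glass, so set them down gently rather than dropping them. Leave the black eyepiece standing where it is: the next class needs it.

Things in the scene. Friction and masses are not known exactly. Their poses are not given: they have to be found in the camera images.
- objective_red: Microscope objective with a RED band, loose, standing on its thread, nose up, 36 mm tall, 90 to 160 g. Its origin is the centre of its underside, z up; brass thread 20 mm diameter from 0 to 5 mm, chrome barrel 30 mm diameter from 5 to 24 mm (grip here; the red band is its top end), red cone from 24 to 30 mm, then a 17 mm nose to 36 mm. Its yaw means nothing.
- objective_blue: Microscope objective with a BLUE band, loose, standing on its thread, nose up, 52 mm tall, 110 to 200 g. Its origin is the centre of its underside, z up; brass thread 20 mm diameter from 0 to 5 mm, chrome barrel 30 mm diameter from 5 to 38 mm (grip here; the blue band is its top end), blue cone from 38 to 46 mm, then a 13 mm nose to 52 mm. Its yaw means nothing.
- ring_cell: Newton's-rings cell, loose: flat black disc 56 mm diameter, 16 mm thick, lying face up with a pale glass window showing amber and black rings, and three brass screws 5 mm high on its top face, 22.5 mm from the centre; 135 to 235 g. Its origin is the centre of its underside, z up; its straight side (0 to 16 mm) is the grip; yaw means nothing.
- grating: Diffraction grating, loose, lying flat, face up: aluminium frame 60 mm (its x) by 40 mm (its y) by 14 mm thick with a green glass window; 75 to 130 g. Its origin is the centre of its underside, z up; grip the 40 mm width. Either way round is right.
- canister_red: Canister base for the red objective, fixed to the bench: coloured RED ring on a black round foot, outer diameter 54 mm (foot 60 mm), 12 mm high, open well 42 mm in diameter. Its origin is the centre of its underside, z up; the well's floor is at z = 4 mm, its rim at z = 12 mm.
- canister_blue: Canister base for the blue objective, fixed to the bench: the same with a BLUE ring on a black round foot, outer diameter 54 mm (foot 60 mm), 12 mm high, open well 42 mm in diameter. Its origin is the centre of its underside, z up; the well's floor is at z = 4 mm, its rim at z = 12 mm.
- round_case: Open lower half of the case for the ring cell, fixed: white square tray 86 by 86 mm (foot 92 by 92 mm), 10 mm high, with a ROUND black-lined recess 66 mm in diameter at its centre. Its origin is the centre of its underside, z up; the recess floor is at z = 4 mm, its rim at z = 10 mm.
- oblong_case: Open lower half of the case for the grating, fixed: white tray 90 mm (its x) by 70 mm (its y; foot 96 by 76 mm), 10 mm high, with an OBLONG black-lined recess 68 mm (x) by 48 mm (y) at its centre. Its origin is the centre of its underside, z up; the recess floor is at z = 4 mm, its rim at z = 10 mm.
- eyepiece: Eyepiece to be left alone, loose, eye end down, 54 mm tall: black foot 38 mm wide, then a 23 mm steel tube from 28 mm up; no coloured band. Its origin is the centre of its underside, z up; it starts among the optics and cases. Clutter between them: pen, lens cap (30 mm wide, 10 high), amber bottle (26 mm wide, 38 high). Nothing in the working area is over 60 mm tall.
Mind the look-alikes: they are no part of the job. What is shaped like the grating but purple or turquoise is not meant.

How it is judged (in metres and radians):
At the end, for the whole second after the job is handed in: Each optic rests still on the floor of its own case: centres within 9 mm, underside at most 6.5 mm above the case's, level within 0.12 rad; the grating's long side along its case's within 0.25 rad, either way round; the eyepiece upright (0.2 rad) within 20 mm of its start (horizontal distance between objective_red and canister_red below 0.009 m and z of objective_red in the frame of canister_red below 0.0065 m and angle between each of objective_red, objective_blue, ring_cell, grating's own z axis and vertical below 0.12 rad and linear speed of each of objective_red, objective_blue, ring_cell, grating below 0.02 m/s and horizontal distance between objective_blue and canister_blue below 0.009 m and z of objective_blue in the frame of canister_blue below 0.0065 m and horizontal distance between ring_cell and round_case below 0.009 m and z of ring_cell in the frame of round_case below 0.0065 m and horizontal distance between grating and oblong_case below 0.009 m and z of grating in the frame of oblong_case below 0.0065 m and angle between the x axis of grating and the x axis of oblong_case, either way round below 0.25 rad and distance of eyepiece from where it was at the start of the episode below 0.02 m and angle between eyepiece's own z axis and vertical below 0.2 rad); the robot touches nothing.
It fails at once if one of the optics is dropped: let go and falling faster than 0.65 m/s (a fall of more than about 20 mm) ((linear speed of objective_red above 0.65 m/s and contact force between objective_red and the fingers below 0.05 N) or (linear speed of objective_blue above 0.65 m/s and contact force between objective_blue and the fingers below 0.05 N) or (linear speed of ring_cell above 0.65 m/s and contact force between ring_cell and the fingers below 0.05 N) or (linear speed of grating above 0.65 m/s and contact force between grating and the fingers below 0.05 N)).
It fails at once if the eyepiece is knocked over or shifted by more than 20 mm (distance of eyepiece from where it was at the start of the episode above 0.02 m or angle between eyepiece's own z axis and vertical above 0.3 rad).
It also fails if it takes over 96 s, if anything falls off the work surface, if the arm or the gripper's body presses on something with over 40 N, if the wrist force passes 120 N, or if a joint passes its speed limit or range.

## Working session

There is one attempt and no reset: what is moved stays moved. The work goes in short steps, Python scripts to look and compute and a shell command to move; the robot and the scene stay as the last step left them, time stands still between calls to the robot, and variables do not carry over. Pictures are saved under pics/ and viewed, at most 14 in all, crops included, and the job is handed in when it is done.

```bash
mkdir -p pics; ls; python3 - <<'E'
from plant import readout, viewer, order, bot
import cv2
for n in("side","top"):
    im=viewer.capture(n); cv2.imwrite(f"pics/{n}0.png",im[:,:,::-1]); print(n,viewer.camera_info(n))
print(readout.get_obs())
E
```

```text
pics
side {'fx': 543.2145705736849, 'fy': 543.2145705736849, 'cx': 316.9407497448121, 'cy': 242.88739993237823, 'D': array([0.00767872, 0.        , 0.        , 0.        , 0.        ]), 'origin': array([ 22.48507452, 881.22600692, 672.14962109]), 'rotation': array([ 1.02997211, -0.01867685, -2.58922049])}
top {'fx': 565.5485281302311, 'fy': 565.5485281302311, 'cx': 311.727070187044, 'cy': 237.3479163833544, 'D': array([-0.1693808,  0.       ,  0.       ,  0.       ,  0.       ]), 'origin': array([ 432.70395923,  -15.50963782, 1255.98763672]), 'rotation': array([ 0.06844004,  0.01433784, -1.56925121])}
{'time': 0.1, 'joint_positions': array([-1.37999558e+00,  3.42617724e-01,  1.52486929e+00, -1.81843011e-05,
        1.27542166e+00, -1.46015229e-01]), 'dq': array([ 5.95707671e-05, -1.03348615e-03, -2.06112734e-03,  7.82718791e-04,
       -2.49091755e-04,  6.15603386e-04]), 'tau': array([ 1.65262820e-03, -4.32003307e+01, -2.44695371e+01,  7.18154199e-02,
        5.26594778e-02, -4.29363229e-05]), 'tool_pos': array([ 173.46310394, -495.23860476,  291.65096519]), 'tcp_rot': array([-3.14028810e+00, -1.74272674e-04,  3.36821167e-01]), 'contact_force': array([-0.89653856,  0.11094715, -0.09425339]), 'moment': array([-0.01822198,  0.03742036, -0.01880042]), 'finger_force': 0.0, 'grip_width': 91.60660877561006}
```

View pics/top0.png

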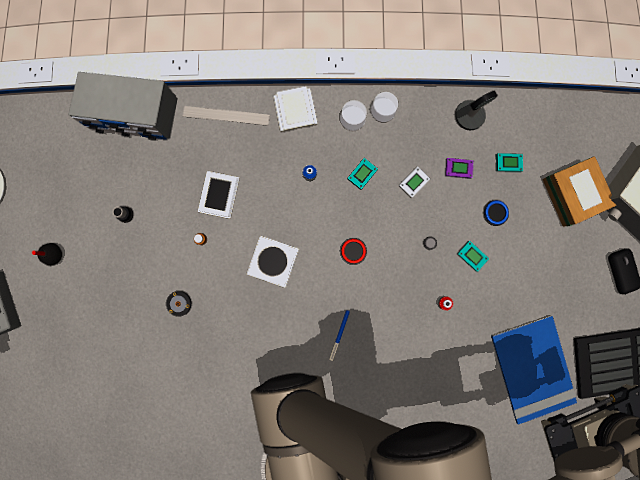

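View pics/side0.png

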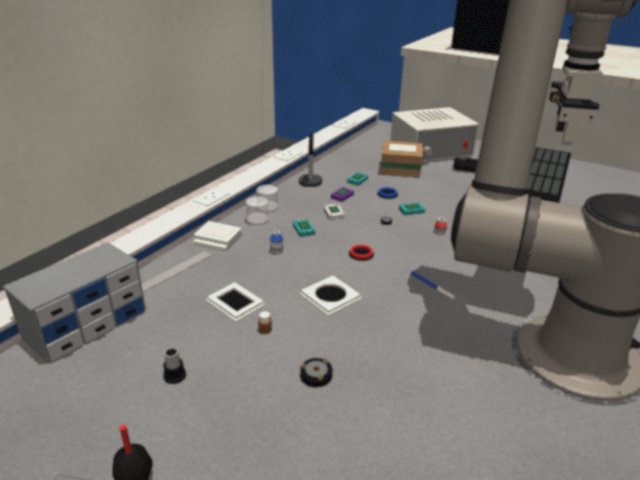

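The top view shows:
- **Optics:** red objective (446,303), blue objective (310,172), ring cell (178,303).
- **Cases:** red canister (353,251), blue canister (496,212), round case (272,262), oblong case (218,195).
- **Eyepiece:** (123,213).
- **Grating candidates:** white/aluminium (415,182), turquoise (362,174), (510,162) and (473,256), purple (460,168). The aluminium one at (415,182) fits, because the others have coloured frames.

I'll measure these and confirm in one enlarged crop.

```bash
cat > h.py <<'E'
import numpy as np, cv2
from scipy.spatial.transform import Rotation as R
from plant import viewer
def ray(cam,uv):
    c=viewer.camera_info(cam); K=np.array([[c['fx'],0,c['cx']],[0,c['fy'],c['cy']],[0,0,1]])
    p=cv2.undistortPoints(np.array(uv,float).reshape(-1,1,2),K,c['D']).reshape(-1,2)
    d=np.c_[p[:,0],-p[:,1],-np.ones(len(p))]@R.from_euler('xyz',c['rotation']).as_matrix().T
    return c['origin'],d
def onz(cam,uv,z):
    o,d=ray(cam,uv); return o+d*((z-o[2])/d[:,2])[:,None]
def hsvmask(im,lo,hi,hwrap=False):
    h=cv2.cvtColor(im,cv2.COLOR_RGB2HSV); return cv2.inRange(h,np.array(lo),np.array(hi))
def blob(m,at,r=40):
    """contour of mask with centroid nearest to pixel 'at'"""
    z=np.zeros_like(m); x,y=at; z[max(0,y-r):y+r,max(0,x-r):x+r]=m[max(0,y-r):y+r,max(0,x-r):x+r]
    cs=[c for c in cv2.findContours(z,cv2.RETR_EXTERNAL,cv2.CHAIN_APPROX_NONE)[0] if cv2.contourArea(c)>12]
    return min(cs,key=lambda c:np.hypot(*(c.reshape(-1,2).mean(0)-at))).reshape(-1,2)
E
cat > m.py <<'E'
from h import *
im=viewer.capture("top"); 
red=hsvmask(im,(0,130,60),(8,255,255))|hsvmask(im,(172,130,60),(180,255,255)); blue=hsvmask(im,(105,130,40),(130,255,255))
white=hsvmask(im,(0,0,165),(180,60,255)); dark=hsvmask(im,(0,0,0),(180,255,60))
for n,m,at,z,r in [("obj_red",red,(446,303),28,15),("obj_blue",blue,(310,172),43,15),("can_red",red,(353,251),12,25),("can_blue",blue,(496,212),12,25),
  ("cell",dark,(178,303),16,22),("round",white,(272,262),10,40),("oblong",white,(218,195),10,40),("grating",white,(415,182),14,22),("eyepiece",dark,(123,213),28,18)]:
    c=blob(m,at,r); P=onz("top",c,z)[:,:2].astype(np.float32); (cx,cy),s,a=cv2.minAreaRect(P); e,rad=cv2.minEnclosingCircle(P)
    print(n,"rect c",np.round((cx,cy),1),"size",np.round(s,1),"ang",round(a,1),"circ",np.round(e,1),round(rad,1))
t=[cv2.resize(im[y-20:y+20,x-20:x+20],(260,260),interpolation=cv2.INTER_CUBIC) for x,y in[(415,182),(460,168),(362,174),(446,303),(310,172),(178,303)]]
cv2.imwrite("pics/crop1.png",np.vstack([np.hstack(t[:3]),np.hstack(t[3:])])[:,:,::-1])
E
python3 m.py
```

```text
obj_red rect c [ 372.6 -289.4] size [28.8 28.3] ang 89.7 circ [ 373.3 -289.7] 15.4
obj_blue rect c [659.2   7.1] size [27.9 27.9] ang 45.4 circ [659.1   7.5] 15.0
can_red rect c [489.  -89.6] size [52.9 53.1] ang 45.0 circ [489.  -88.5] 27.6
can_blue rect c [ 574.7 -411.7] size [52.8 52.6] ang 45.2 circ [ 575.1 -412.3] 27.4
cell rect c [370.3 289.3] size [41.  55.2] ang 79.4 circ [371.1 296.6] 28.3
round rect c [465.4  89.9] size [91.7 91.3] ang 71.6 circ [465.7  89.1] 63.3
oblong rect c [614.9 212.5] size [76.1 95.5] ang 78.2 circ [614.5 212.4] 59.2
grating rect c [ 642.2 -226.9] size [39.3 58.1] ang 44.9 circ [ 642.7 -226.3] 33.8
eyepiece rect c [568.5 419.1] size [34.2 35.4] ang 77.1 circ [570.2 421. ] 20.3
```

View pics/crop1.png

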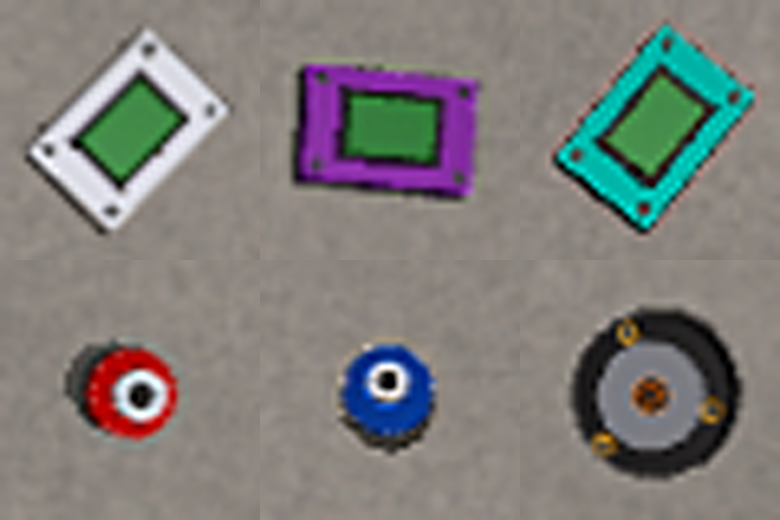

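The crop confirms it: the aluminium frame with the green window (415,182) is the grating, the purple and turquoise ones are look-alikes, and all measured sizes match. Next I cross-check a few points with the side view and start towards the red objective.

```bash
python3 - <<'E'
from h import *
im=viewer.capture("side")
red=hsvmask(im,(0,110,60),(8,255,255))|hsvmask(im,(172,110,60),(180,255,255)); blue=hsvmask(im,(105,110,40),(130,255,255))
white=hsvmask(im,(0,0,150),(180,60,255)); dark=hsvmask(im,(0,0,0),(180,255,60))
for n,m,at,z,r in [("obj_red",red,(441,222),26,12),("obj_blue",blue,(277,237),42,10),("can_red",red,(361,252),10,18),("can_blue",blue,(387,192),10,16),
  ("cell",dark,(316,371),10,25),("recess round",dark,(332,292),10,18),("recess oblong",dark,(236,299),10,25),("grating",white,(334,211),12,14)]:
    c=blob(m,at,r); P=onz("side",c,z)[:,:2].astype(np.float32); e,rad=cv2.minEnclosingCircle(P); print(n,np.round(e,1),round(rad,1))
im=viewer.capture("top"); dark=hsvmask(im,(0,0,0),(180,255,60))
for n,at,r in [("round",(272,262),25),("oblong",(218,195),28)]:
    P=onz("top",blob(dark,at,r),9)[:,:2].astype(np.float32); print(n,cv2.minAreaRect(P),cv2.minEnclosingCircle(P))
E
python3 -m creep '0.0249 0.0256 -0.017 0 0 0 55;0.0249 0.0256 -0.017 0 0 0 55;0.0249 0.0256 -0.017 0 0 0 55;0.0249 0.0256 -0.017 0 0 0 55;0.0249 0.0256 -0.017 0 0 0 55;0.0249 0.0256 -0.017 0 0 0 55;0.0249 0.0256 -0.017 0 0 0 55;0.0249 0.0256 -0.017 0 0 0 55'
```

```text
obj_red [ 368.1 -285.5] 18.1
obj_blue [653.5  14. ] 15.5
can_red [484.7 -87.4] 32.5
can_blue [ 570.  -409.6] 31.4
cell [365.4 300.3] 31.1
recess round [463.1  90. ] 28.1
recess oblong [611.9 215.4] 30.9
grating [ 641.5 -237.1] 38.8
round ((466.8967590332031, 89.12606811523438), (59.663917541503906, 59.85003662109375), 0.1731020212173462) ((466.1134338378906, 89.75031280517578), 31.440834045410156)
oblong ((615.3283081054688, 214.4384765625), (45.40668487548828, 65.4714584350586), 78.28040313720703) ((615.78173828125, 214.37017822265625), 38.97613525390625)
time: 0.92
tool_pos: [373.7, -289.3, 155.6]
tcp_rot: [3.141, -0.0, 0.337]
contact_force: [1.1, -0.3, 0.3]
grip_width: 51.1
finger_force: 0.0
```

```bash
python3 -m creep '-0.0013 -0.0012 -0.03 0 0 0 55;0 0 -0.028 0 0 0 55;0 0 -0.015 0 0 0 55;0 0 -0.0055 0 0 0 55;0 0 0 0 0 0 55;0 0 0 0 0 0 20;0 0 0 0 0 0 20;0 0 0 0 0 0 20'
python3 -m creep '0 0 0 0 0 0 20;0 0 0 0 0 0 20;0 0 0 0 0 0 20'
```

```text
time: 1.58
tool_pos: [371.8, -292.6, 78.9]
tcp_rot: [3.139, -0.001, 0.336]
contact_force: [0.9, -0.0, -0.2]
grip_width: 35.1
finger_force: 0.0
time: 1.83
tool_pos: [371.8, -292.4, 78.7]
tcp_rot: [3.139, -0.001, 0.337]
contact_force: [-1.2, -0.4, 6.2]
grip_width: 29.3
finger_force: 30.0
```

```bash
python3 -m creep '0 0 0.025 0 0 0 20;0.01 0.02 0.02 0 0 0 20;0.018 0.03 0 0 0 0 20;0.0183 0.0315 0 0 0 0 20;0.0183 0.0315 0 0 0 0 20;0.0183 0.0315 0 0 0 0 20;0.0183 0.0315 0 0 0 0 20;0.015 0.0265 0 0 0 0 20'
python3 -m creep '0 0 0 0 0 0 20;0 0 0 0 0 0 20;0 0 0 0 0 0 20'
```

```text
time: 2.5
tool_pos: [488.4, -87.2, 123.0]
tcp_rot: [3.141, -0.0, 0.337]
contact_force: [-0.8, -0.2, -0.8]
grip_width: 28.8
finger_force: 30.0
time: 2.75
tool_pos: [487.2, -89.5, 122.6]
tcp_rot: [-3.142, 0.001, 0.337]
contact_force: [-0.5, -0.3, -0.8]
grip_width: 29.4
finger_force: 30.0
```

```bash
python3 -m creep '0.0018 0 -0.015 0 0 0 20;0 0 -0.013 0 0 0 20;0 0 -0.006 0 0 0 20;0 0 -0.003 0 0 0 20;0 0 -0.001 0 0 0 20;0 0 0 0 0 0 20;0 0 0 0 0 0 20;0 0 0 0 0 0 20'
```

```text
time: 3.42
tool_pos: [489.7, -89.6, 85.3]
tcp_rot: [3.141, -0.001, 0.337]
contact_force: [-0.2, -0.6, -1.4]
grip_width: 28.9
finger_force: 30.0
```

```bash
python3 -m creep '0 0 -0.001 0 0 0 20;0 0 -0.001 0 0 0 20;0 0 -0.0005 0 0 0 20;0 0 0 0 0 0 20;0 0 0 0 0 0 20'; python3 - <<'E'
from h import *
im=viewer.capture("side"); cv2.imwrite("pics/s1.png",cv2.resize(im[200:300,300:420],(600,500),interpolation=cv2.INTER_CUBIC)[:,:,::-1])
E
```

```text
time: 3.83
tool_pos: [489.6, -89.4, 82.7]
tcp_rot: [3.141, -0.0, 0.337]
contact_force: [-0.8, 0.2, 5.7]
grip_width: 28.8
finger_force: 30.0
```

View pics/s1.png

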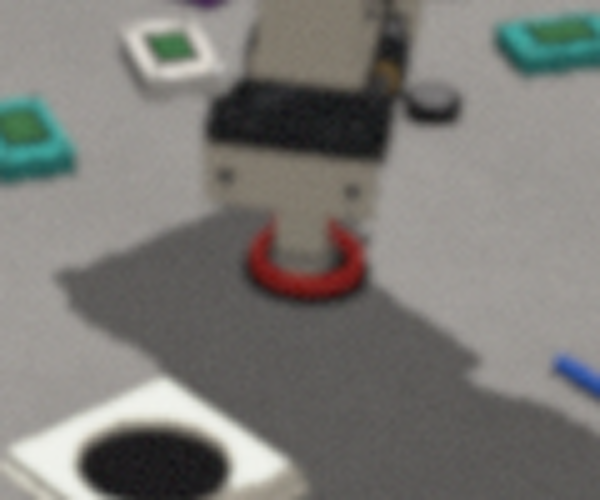

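The side view shows the fingers centred over the red ring, and 5.7 N with z exactly 4 mm above the pick height confirms it is seated. I'll release and go on to the blue objective.

```bash
python3 -m creep '0 0 0 0 0 0 50;0 0 0 0 0 0 50;0 0 0 0 0 0 50;0 0 0.01 0 0 0 50;0 0 0.03 0 0 0 50;0 0 0.035 0 0 0 55;0.02 0.012 0.01 0 0 0 55;0.03 0.017 0 0 0 0 55'
python3 -m creep '0.03 0.017 0 0 0 0 55;0.03 0.017 0 0 0 0 55;0.03 0.017 0 0 0 0 55;0.03 0.0168 0 0 0 0 55;0 0 0 0 0 0 55;0 0 0 0 0 0 55'
python3 - <<'E'
from h import *
im=viewer.capture("top"); red=hsvmask(im,(0,130,60),(8,255,255))|hsvmask(im,(172,130,60),(180,255,255))
cv2.imwrite("pics/t1.png",cv2.resize(im[130:290,270:390],(600,800)[::1],interpolation=cv2.INTER_CUBIC)[200:800,:,::-1])
E
```

```text
time: 4.55
tool_pos: [540.1, -61.4, 171.7]
tcp_rot: [3.138, -0.004, 0.334]
contact_force: [1.5, -1.2, -0.4]
grip_width: 50.7
finger_force: 0.0
time: 5.05
tool_pos: [660.1, 8.5, 167.0]
tcp_rot: [3.142, 0.0, 0.339]
contact_force: [-0.6, -0.4, -0.3]
grip_width: 50.6
finger_force: 0.0
```

View pics/t1.png

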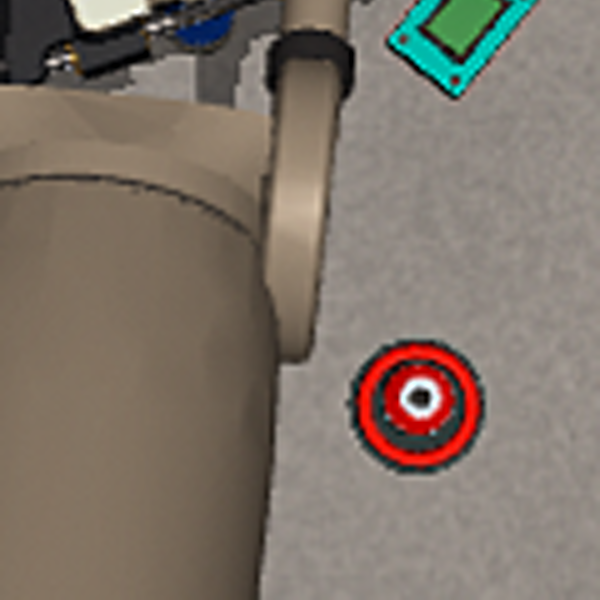

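The red objective is seated in its ring: nose at crop (420,397), ring centre (418,405), so about 2 mm off after parallax. Now I grasp the blue one.

```bash
python3 -m creep '0 -0.001 -0.035 0 0 0 55;0 0 -0.03 0 0 0 55;0 0 -0.015 0 0 0 55;0 0 -0.007 0 0 0 55;0 0 0 0 0 0 55;0 0 0 0 0 0 20;0 0 0 0 0 0 20;0 0 0 0 0 0 20'
python3 -m creep '0 0 0 0 0 0 20;0 0 0 0 0 0 20;0 0 0 0 0 0 20'
```

```text
time: 5.77
tool_pos: [660.2, 6.1, 82.1]
tcp_rot: [3.14, -0.003, 0.337]
contact_force: [0.4, 0.3, -0.1]
grip_width: 34.9
finger_force: 0.0
time: 6.02
tool_pos: [660.0, 6.3, 81.8]
tcp_rot: [3.14, -0.002, 0.337]
contact_force: [-1.1, 0.8, 6.2]
grip_width: 29.4
finger_force: 30.0
```

```bash
python3 -m creep '0 0 0.02 0 0 0 20;0 0 0.025 0 0 0 20;-0.005 -0.02 0.01 0 0 0 20;-0.0072 -0.036 0 0 0 0 20;-0.0072 -0.036 0 0 0 0 20;-0.0072 -0.036 0 0 0 0 20;-0.0072 -0.036 0 0 0 0 20;-0.0072 -0.036 0 0 0 0 20'
python3 -m creep '-0.0072 -0.036 0 0 0 0 20;-0.0072 -0.036 0 0 0 0 20;-0.0072 -0.036 0 0 0 0 20;-0.0072 -0.036 0 0 0 0 20;-0.0072 -0.036 0 0 0 0 20;-0.0072 -0.036 0 0 0 0 20;0 0 0 0 0 0 20;0 0 0 0 0 0 20'
```

```text
time: 6.68
tool_pos: [617.7, -195.0, 135.2]
tcp_rot: [-3.141, 0.0, 0.337]
contact_force: [1.0, -0.3, -1.8]
grip_width: 29.4
finger_force: 30.0
time: 7.35
tool_pos: [574.0, -411.7, 134.6]
tcp_rot: [-3.141, 0.0, 0.333]
contact_force: [1.0, 0.8, -1.9]
grip_width: 29.0
finger_force: 30.0
```

```bash
python3 -m creep '0.001 0 -0.02 0 0 0 20;0 0 -0.015 0 0 0 20;0 0 -0.008 0 0 0 20;0 0 -0.003 0 0 0 20;0 0 -0.001 0 0 0 20;0 0 0 0 0 0 20;0 0 0 0 0 0 20'
python3 -m creep '0 0 -0.0007 0 0 0 20;0 0 -0.0007 0 0 0 20;0 0 0 0 0 0 20;0 0 0 0 0 0 20'
```

```text
time: 7.93
tool_pos: [576.7, -409.5, 89.1]
tcp_rot: [3.14, -0.001, 0.337]
contact_force: [0.4, 0.2, -1.5]
grip_width: 29.1
finger_force: 30.0
time: 8.27
tool_pos: [576.2, -409.7, 87.0]
tcp_rot: [3.141, -0.0, 0.337]
contact_force: [0.2, -0.1, -1.5]
grip_width: 29.3
finger_force: 30.0
```

```bash
python3 -m creep '-0.001 -0.002 -0.0006 0 0 0 20;0 0 -0.0006 0 0 0 20;0 0 0 0 0 0 20;0 0 0 0 0 0 20;0 0 0 0 0 0 20'
```

```text
time: 8.68
tool_pos: [575.2, -411.9, 85.8]
tcp_rot: [3.141, -0.0, 0.337]
contact_force: [0.3, -0.1, -0.2]
grip_width: 29.0
finger_force: 30.0
```

```bash
python3 -m creep '0 0 0 0 0 0 50;0 0 0 0 0 0 50;0 0 0 0 0 0 50;0 0 0.01 0 0 0 50;0 0 0.03 0 0 0 60;0 0 0.03 0 0 0 80;0.006 0.0155 0.005 0 0 -0.1122 80;0.0061 0.017 0 0 0 -0.1122 80'
python3 -m creep '0.0068 0.019 0 0 0 -0.1122 80;0.0068 0.019 0 0 0 -0.1122 80;0.0068 0.019 0 0 0 -0.1122 80;0.0068 0.019 0 0 0 -0.1122 80;0.0068 0.019 0 0 0 -0.1122 80;0.0068 0.019 0 0 0 -0.1122 80;0.0068 0.019 0 0 0 -0.1122 80;0.0068 0.019 0 0 0 -0.1122 80'
python3 -m creep '0 0 0 0 0 0 80;0 0 0 0 0 0 80'
python3 - <<'E'
from h import *
im=viewer.capture("top"); cv2.imwrite("pics/t2.png",cv2.resize(im[140:260,370:530],(800,600),interpolation=cv2.INTER_CUBIC)[:,:,::-1])
E
```

```text
time: 9.35
tool_pos: [588.2, -380.7, 165.3]
tcp_rot: [3.136, -0.005, 0.105]
contact_force: [0.2, 0.1, 0.4]
grip_width: 67.8
finger_force: 0.0
time: 10.02
tool_pos: [642.2, -226.1, 161.7]
tcp_rot: [-3.141, -0.001, -0.791]
contact_force: [0.1, -0.5, -1.0]
grip_width: 73.5
finger_force: 0.0
time: 10.18
tool_pos: [642.2, -226.1, 161.4]
tcp_rot: [-3.142, -0.001, -0.781]
contact_force: [-0.4, -1.1, 0.3]
grip_width: 73.8
finger_force: 0.0
```

View pics/t2.png

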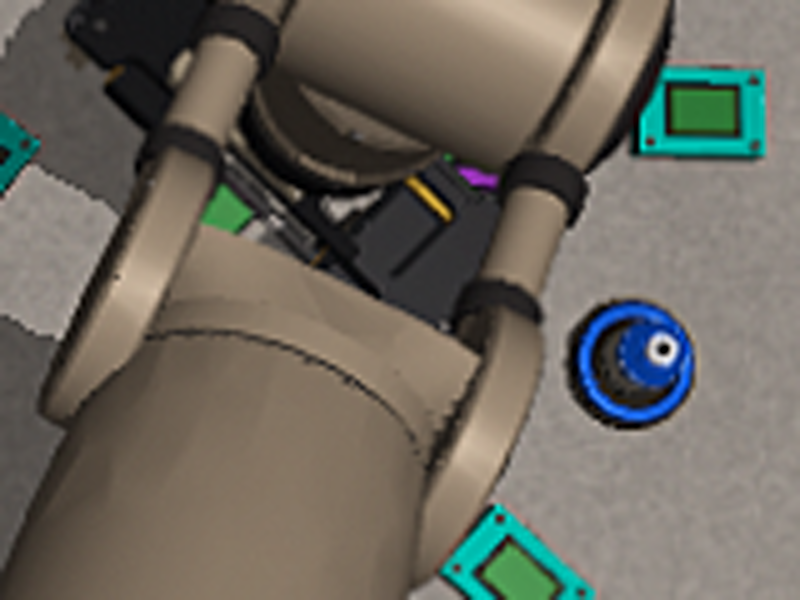

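The blue objective looks centred in its ring: cone at crop (650,352), ring (632,362), and parallax explains the shift. Now I lower onto the grating.

```bash
python3 -m creep '0 -0.0005 -0.035 0 0 0 80;0 0 -0.03 0 0 0 80;0 0 -0.015 0 0 0 80;0 0 -0.008 0 0 0 80;0 0 0 0 0 0 80;0 0 0 0 0 0 80;0 0 0 0 0 0 30;0 0 0 0 0 0 30'
python3 -m creep '0 0 0 0 0 0 30;0 0 0 0 0 0 30;0 0 0 0 0 0 30;0 0 0 0 0 0 30;0 0 0 0 0 0 30'
```

```text
time: 10.9
tool_pos: [642.5, -228.2, 74.5]
tcp_rot: [-3.141, -0.003, -0.785]
contact_force: [0.1, -0.1, 0.8]
grip_width: 64.2
finger_force: 0.0
time: 11.32
tool_pos: [641.9, -227.6, 73.0]
tcp_rot: [-3.141, -0.0, -0.785]
contact_force: [0.0, -0.9, 2.4]
grip_width: 39.3
finger_force: 30.0
```

```bash
python3 -m creep '0 0 0.015 0 0 0 30;0 0 0.03 0 0 0 30;0 0.01 0.02 0 0 0 30;-0.002 0.025 0 0 0 0 30;-0.002 0.034 0 0 0 0.0968 30;-0.002 0.034 0 0 0 0.0968 30;-0.002 0.034 0 0 0 0.0968 30;-0.002 0.034 0 0 0 0.0968 30'
python3 -m creep '-0.002 0.034 0 0 0 0.0968 30;-0.002 0.034 0 0 0 0.0968 30;-0.002 0.034 0 0 0 0 30;-0.002 0.034 0 0 0 0 30;-0.002 0.034 0 0 0 0 30;-0.002 0.034 0 0 0 0 30;-0.002 0.034 0 0 0 0 30;-0.002 0.024 0 0 0 0 30'
python3 -m creep '-0.0025 0.0085 0 0 0 0 30;0 0 0 0 0 0 30;0 0 0 0 0 0 30'
python3 - <<'E'
from h import *
im=viewer.capture("side"); cv2.imwrite("pics/s2.png",cv2.resize(im[210:330,170:330],(800,600),interpolation=cv2.INTER_CUBIC)[:,:,::-1])
E
```

```text
time: 11.98
tool_pos: [631.2, -55.2, 137.4]
tcp_rot: [3.141, 0.001, -0.394]
contact_force: [0.7, -0.2, -1.4]
grip_width: 39.4
finger_force: 30.0
time: 12.65
tool_pos: [615.0, 208.4, 137.4]
tcp_rot: [-3.141, 0.001, -0.203]
contact_force: [0.4, 0.6, -1.6]
grip_width: 39.4
finger_force: 30.0
time: 12.9
tool_pos: [613.0, 213.5, 137.3]
tcp_rot: [3.141, 0.0, -0.204]
contact_force: [0.2, -0.6, -0.9]
grip_width: 39.5
finger_force: 30.0
```

View pics/s2.png

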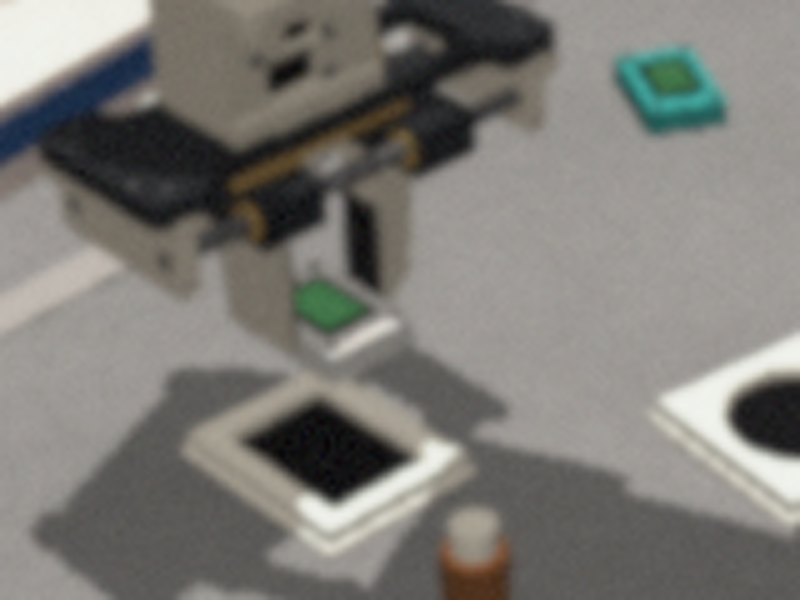

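The grating is held level and in line with the recess at crop (328,452). I'll lower it.

```bash
python3 -m creep '0.002 0 -0.025 0 0 0 30;0 0 -0.018 0 0 0 30;0 0 -0.01 0 0 0 30;0 0 -0.004 0 0 0 30;0 0 0 0 0 0 30;0 0 0 0 0 0 30;0 0 0 0 0 0 30'
```

```text
time: 13.53
tool_pos: [616.0, 213.7, 81.9]
tcp_rot: [-3.141, -0.002, -0.205]
contact_force: [-0.6, -0.4, -1.7]
grip_width: 39.6
finger_force: 30.0
```

```bash
python3 -m creep '0 0 -0.0015 0 0 0 30;0 0 -0.0015 0 0 0 30;0 0 -0.0007 0 0 0 30;0 0 0 0 0 0 30;0 0 0 0 0 0 30'
```

```text
time: 13.95
tool_pos: [615.3, 214.0, 77.1]
tcp_rot: [-3.142, -0.0, -0.204]
contact_force: [0.2, -0.1, 0.1]
grip_width: 39.2
finger_force: 30.0
```

```bash
python3 -m creep '0 0 0 0 0 0 60;0 0 0 0 0 0 60;0 0 0 0 0 0 60;0 0 0.012 0 0 0 60;0 0 0.035 0 0 0 90;0 0 0.03 0 0 0 95;-0.0285 0.0086 0 0 0 0 95;-0.036 0.0124 0 0 0 0 95'
python3 -m creep '-0.036 0.0124 0 0 0 0 95;-0.036 0.0124 0 0 0 0 95;-0.036 0.0124 0 0 0 0 95;-0.036 0.0124 0 0 0 0 95;-0.036 0.0124 0 0 0 0 95;0 0 0 0 0 0 95;0 0 0 0 0 0 95'
```

```text
time: 14.62
tool_pos: [553.3, 234.4, 157.3]
tcp_rot: [-3.138, -0.007, -0.207]
contact_force: [-1.0, 1.2, -0.6]
grip_width: 77.0
finger_force: 0.0
time: 15.2
tool_pos: [369.6, 297.7, 155.1]
tcp_rot: [-3.141, -0.001, -0.201]
contact_force: [0.5, -0.7, 0.3]
grip_width: 87.2
finger_force: 0.0
```

```bash
python3 - <<'E'
from h import *
im=viewer.capture("top")
a=cv2.resize(im[155:235,178:258],(400,400),interpolation=cv2.INTER_CUBIC); b=cv2.resize(im[240:340,130:230],(400,400),interpolation=cv2.INTER_CUBIC)
cv2.imwrite("pics/t3.png",np.hstack([a,b])[:,:,::-1])
E
```

```text
(no output)
```

View pics/t3.png

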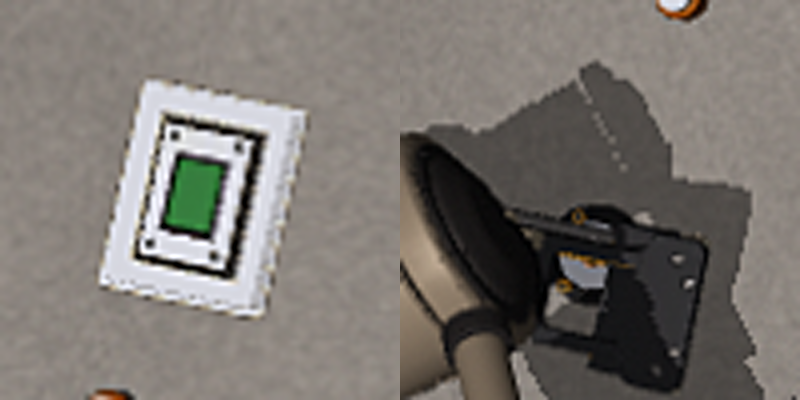

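The grating lies in the oblong recess at left crop (193,195), and the gripper is over the cell. Next I grasp it.

```bash
python3 -m creep '0.001 -0.001 -0.03 0 0 0 95;0 0 -0.028 0 0 0 95;0 0 -0.015 0 0 0 95;0 0 -0.007 0 0 0 95;0 0 0 0 0 0 95;0 0 0 0 0 0 95;0 0 0 0 0 0 95'
```

```text
time: 15.83
tool_pos: [372.9, 296.1, 74.9]
tcp_rot: [-3.14, -0.002, -0.205]
contact_force: [-0.8, 1.0, -0.4]
grip_width: 87.1
finger_force: 0.0
```

```bash
python3 -m creep '-0.001 0 -0.0005 0 0 0 45;0 0 0 0 0 0 45;0 0 0 0 0 0 45;0 0 0 0 0 0 45;0 0 0 0 0 0 45;0 0 0 0 0 0 45'
```

```text
time: 16.33
tool_pos: [370.9, 296.1, 73.7]
tcp_rot: [-3.141, -0.001, -0.204]
contact_force: [0.1, 0.2, 2.8]
grip_width: 55.3
finger_force: 30.0
```

```bash
python3 -m creep '0 0 0.015 0 0 0 45;0 0 0.03 0 0 0 45;0.004 -0.01 0.015 0 0 0 45;0.0135 -0.029 0 0 0 0 45;0.0155 -0.0336 0 0 0 0 45;0.0155 -0.0336 0 0 0 0 45;0.0155 -0.0336 0 0 0 0 45;0.0155 -0.0336 0 0 0 0 45'
python3 -m creep '0.0155 -0.0336 0 0 0 0 45;0 0 0 0 0 0 45;0 0 0 0 0 0 45'
```

```text
time: 17.0
tool_pos: [450.4, 120.9, 133.4]
tcp_rot: [3.141, 0.0, -0.204]
contact_force: [0.8, 0.5, -1.1]
grip_width: 55.5
finger_force: 30.0
time: 17.25
tool_pos: [466.1, 87.3, 133.2]
tcp_rot: [3.141, 0.001, -0.208]
contact_force: [-0.9, 0.2, -1.0]
grip_width: 54.8
finger_force: 30.0
```

```bash
python3 -m creep '0 0.002 -0.025 0 0 0 45;0 0 -0.015 0 0 0 45;0 0 -0.008 0 0 0 45;0 0 -0.004 0 0 0 45;0 0 0 0 0 0 45;0 0 0 0 0 0 45;0 0 0 0 0 0 45'
```

```text
time: 17.83
tool_pos: [466.1, 91.2, 82.2]
tcp_rot: [-3.141, -0.001, -0.204]
contact_force: [-0.2, 0.0, -2.1]
grip_width: 55.1
finger_force: 30.0
```

```bash
python3 -m creep '0 -0.001 -0.0015 0 0 0 45;0 0 -0.0015 0 0 0 45;0 0 -0.0006 0 0 0 45;0 0 0 0 0 0 45;0 0 0 0 0 0 45'
```

```text
time: 18.25
tool_pos: [465.7, 89.8, 77.9]
tcp_rot: [3.142, -0.0, -0.205]
contact_force: [0.2, 0.1, -1.6]
grip_width: 54.7
finger_force: 30.0
```

```bash
python3 -m creep '0 0 -0.0005 0 0 0 45;0 0 0 0 0 0 45;0 0 0 0 0 0 45'
```

```text
time: 18.5
tool_pos: [465.8, 89.8, 77.7]
tcp_rot: [3.142, -0.0, -0.204]
contact_force: [-1.1, -1.0, 4.5]
grip_width: 54.8
finger_force: 30.0
```

```bash
python3 -m creep '0 0 0 0 0 0 95;0 0 0 0 0 0 95;0 0 0 0 0 0 95;0 0 0 0 0 0 95;0 0 0.015 0 0 0 95;0 0 0.04 0 0 0 95;0 0 0.04 0 0 0 95;0 -0.03 0.02 0 0 0 95'
python3 -m creep '0 -0.04 0 0 0 0 95;0 -0.04 0 0 0 0 95;0 -0.04 0 0 0 0 95;0 -0.04 0 0 0 0 95;0 -0.04 0 0 0 0 95;0 -0.04 0 0 0 0 95;0 -0.04 0 0 0 0 95;0 -0.04 0 0 0 0 95'
python3 -m creep '-0.02 -0.035 0 0 0 0 95;-0.02 -0.035 0 0 0 0 95;-0.02 -0.035 0 0 0 0 95;-0.02 -0.035 0 0 0 0 95;-0.02 -0.035 0 0 0 0 95;0 0 0 0 0 0 95;0 0 0 0 0 0 95'
python3 - <<'E'
from h import *
im=viewer.capture("top"); cv2.imwrite("pics/t4.png",cv2.resize(im[140:340,100:520],(800,381),interpolation=cv2.INTER_CUBIC)[:,:,::-1])
s=viewer.capture("side"); t=[cv2.resize(s[y-25:y+25,x-25:x+25],(300,300),interpolation=cv2.INTER_CUBIC) for x,y in[(361,245),(387,187),(236,299),(332,292)]]
cv2.imwrite("pics/s4.png",np.vstack([np.hstack(t[:2]),np.hstack(t[2:])])[:,:,::-1])
dark=hsvmask(im,(0,0,0),(180,255,60)); c=blob(dark,(123,213),18); print(cv2.minAreaRect(onz("top",c,28)[:,:2].astype(np.float32)))
E
```

```text
time: 19.17
tool_pos: [467.0, 62.5, 196.1]
tcp_rot: [-3.139, -0.005, -0.201]
contact_force: [0.7, 0.3, -0.3]
grip_width: 86.9
finger_force: 0.0
time: 19.83
tool_pos: [465.3, -262.1, 192.3]
tcp_rot: [-3.142, 0.0, -0.205]
contact_force: [1.1, -0.0, 0.1]
grip_width: 87.1
finger_force: 0.0
time: 20.42
tool_pos: [364.3, -436.8, 191.8]
tcp_rot: [-3.141, 0.0, -0.208]
contact_force: [0.6, -0.1, -0.1]
grip_width: 87.0
finger_force: 0.0
((568.5072631835938, 419.10150146484375), (34.23810958862305, 35.36975860595703), 77.05855560302734)
```

View pics/t4.png

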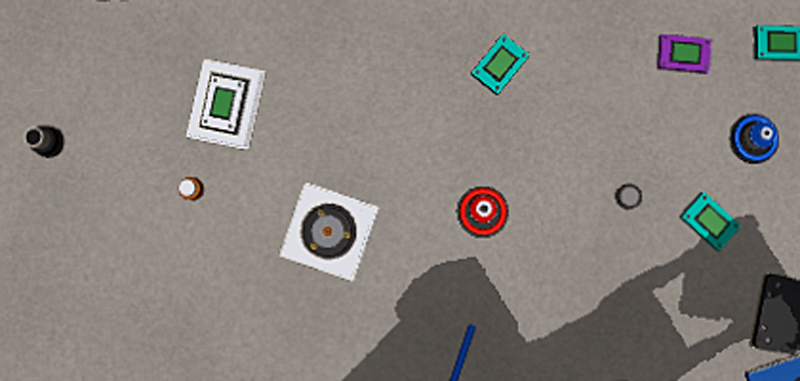

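View pics/s4.png

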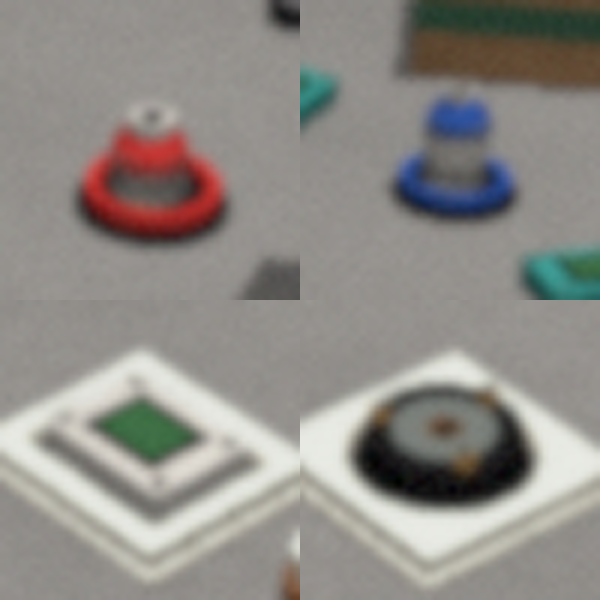

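All four optics are upright or flat in their cases in both views: top crop red (484,209), blue (760,135), grating (224,103), cell (328,231). The eyepiece has not moved and the arm is clear, so I hand in.

```bash
python3 -c "
from plant import order; print(order.close_job())"
```

```text
the job is handed in; nothing more can be done
None
```

The job is handed in at about 20 s of the 96 s allowed: both camera views show all four optics seated in their own cases and the eyepiece where it started, but the hand-in returned no verdict.

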